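# Snap a filter cartridge into its spring-clip holder

### The arm

A 6-joint arm with a two-finger parallel gripper is mounted at the origin on the work surface; the furniture and walls round the work are solid. World frame = base frame: x ahead of the robot, y to its left, z up, the work surface at z = 0. Lengths are in mm, angles in rad, forces in N, time in s.
With the tool pointing down it reaches from about 350 to 775 mm from the base axis. Payload 7.3 kg.
Tool frame: the origin (TCP) lies at the very end of the fingers, on their centre line; the grasp point (between the pads) lies 19 mm behind it; z points along the fingers, y is the line along which they close (so a half turn about z gives the same grasp; the last joint's range is limited). The gripper opens to 92 mm and grips with 3 to 60 N. Pads are 19 mm wide; open, the fingers measure 130 mm over their backs; the gripper's body (75 mm by 190 mm) begins 47 mm behind the grasp point.
Start: joints at [0.986, 0.342, 1.524, -0, 1.275, -0.146], TCP at [223.037, 475.289, 226.741] pointing down, gripper open.
Joint ranges: [-2.53, 2.53], [-0.77, 2.02], [0.04, 2.7], [-1, 4.14], [0.28, 2.66], [-3.11, 3.11]. Speed limits (rad/s): [2.57, 2.57, 3.14, 3.14, 3.14, 3.14].

### API

Orientations are given as [roll, pitch, yaw] about the fixed x, y, z axes, in that order (R = Rz(yaw) Ry(pitch) Rx(roll)).
In Python, from plant import * gives the robot as it stands.
- The arm moves only by the tool arm_command, never from a script. Its arguments are lists of equal length, an entry for each row: "gripper": the finger opening in mm, from 0 to 91.8; "dp": the shift along the tool's x, y, z in units of 25 mm (1.0 is 25 mm), a list of three; "twist": the turn about the tool's z in units of 5 degrees (1.0 is 5 degrees). A call has exactly 5 rows; each row shifts and turns the commanded pose from where the row before left it, along the tool's axes as they then stand; what a row does not reach is not made up. A row lasts 1/8 s, in which the tool goes at most 62.5 mm and 10.7 degrees, less where a joint would pass 70% of its speed; a pose out of reach is approached as far as the arm can. A call is refused whole if a number of a shift passes 1 or a number of a turn 1, either way. A call with a gripper value outside its range is refused whole. The fingers move at their own pace and stop on an object; the grip force is fixed at half the most. Time passes only in rows, so rows that do not move let the fingers close, or fill a call up. It gives the time, the measured TCP pose, the force, the opening and the grip force at its end, in the units of the state.
- get_obs(): the state, without advancing time (a new reading comes with each control period).
- capture(name): name is "side" or "top"; returns the picture (384x512x3 uint8, red, green, blue); there is no depth.
- get_calibration(name): a dict with "mtx" (3x3 intrinsics, pixels), "position" and "attitude" of the camera in the world. Camera axes: x right, y down, z forward; pixel columns grow to the right and rows downward; lengths in mm; the calibration is good to about 2 mm. A picture is of the moment at which its call begins. get_calibration takes no time and is no camera call.
- close_job(): hands the job in; it is judged then, once.
The state is a dict: "time": time; "joint_positions": joint angles; "dq": joint speeds; "tau": joint torques, N m; "tool_pos": TCP position; "tcp_rot": TCP orientation; "contact_force": force on the tool from outside, world axes, zero at the start; "moment": the same for the moment, N m; "grip_width": finger opening in mm; "finger_force": force on a finger pad.
Only numpy, scipy, OpenCV 4.12 (cv2) and the standard library are available. Lean on these libraries where they do the work, as an engineer would, in place of code of your own. Each camera call takes 0.05 s, during which the arm holds its last target. There are 200 camera calls.

### The job

Two filter cartridges lie on the bench. Take the longer one and snap it down into the holder between its two spring clips, then feel for the black V-saddles under it and bed it there with a firm push of about 20 N for a moment; its glass core cracks if it is pushed with more than 35 N. Let go of it, and leave the shorter cartridge where it lies.

Things in the scene. Friction and masses are not known exactly. Their poses are not given: they have to be found in the camera images.
- cartridge: longer cartridge, 0.08-0.17 kg, on the bench: white block 44 (x) by 26 (y) by 40 mm high, gripped by its two ribbed sides, with a grey barrel 26 mm across along x out of each end, axis 15 mm above the block's underside. Each barrel ends in a cone, 26 to 8 mm across over the last 10 mm. 112 mm long, ends alike (either way round fits). Origin: centre of the underside; z up.
- spare: the shorter cartridge, which does not fit the holder: the same white block and grey barrels but only 84 mm long over all. Same axes and origin.
- holder: clip holder fixed to the bench: aluminium base plate 166 (x) by 52 (y) by 12 mm, with two black V-saddles and a steel leaf-spring clip with a roller at each end. Origin: centre of the plate's underside; x along its length, z up.
- saddle: the holder's two black V-saddles, 12 mm thick, 38 mm either side of the middle, open upward at 90 degrees, 31 mm wide at the mouth. They take the barrels and guide them sideways, and are rigid, but set 0 to 4 mm high by an adjuster: mouth 43 to 47 mm above the bench; this setting is in no reading. 64 mm is free between them, down to the base plate. Origin and axes: the holder's.
- home (a point): where the cartridge's origin (underside of its block) lies when bedded in the saddles at their lowest setting: middle of the holder, 31 mm above the bench. By the unknown saddle setting the bedded cartridge lies 0 to 4 mm above this point: find it by feel. Axes: the holder's.
- roller_a (a point): centre of the clip roller at the holder's +x end (steel, 8 mm across, 19 mm long, along y), at rest 53 mm from the middle and 58.5 mm above the bench. Pushed straight down, the cartridge's cones spread both rollers some 7 mm, which takes 8 to 16 N in all; then, about 9 mm above home, they spring in over the cones and draw it down.
- roller_b (a point): the same at the holder's -x end. The cartridge must be centred along x within about 4 mm for both cones to meet the rollers.
There are look-alikes about, which are no part of the job. What is shaped like the cartridge but green or orange is not meant.

How it is judged (in metres and radians):
On the way, in this order (a step that is already met when the one before it is completed fails the run):
1. the longer cartridge is lifted clear of the bench (height (world z) of cartridge above 0.05 m), for 0.1 s.
2. it is snapped in and bedded by a firm push (at least 16 N on the saddles, held for 0.2 s) (contact force between cartridge and saddle above 16 N and z of cartridge in the frame of home below 0.0055 m), for 0.2 s.
At the end, for the whole second after the job is handed in: The longer cartridge lies at rest under both clips, its origin within 7.5 mm of home and not more than 5.5 mm above it, in line with the holder within 0.06 rad, block upright within 0.1 rad, released (z of cartridge in the frame of home below 0.0055 m and distance between cartridge and home below 0.0075 m and angle between the x axis of cartridge and the x axis of home, either way round below 0.06 rad and angle between cartridge's own z axis and vertical below 0.1 rad and linear speed of cartridge below 0.02 m/s); the robot touches nothing.
It fails at once if the cartridge is forced against the holder with more than 45 N (saddles and clips; the clips themselves add up to 10 N to the push) (contact force between cartridge and holder above 45 N).
It fails at once if the shorter cartridge is moved by more than 30 mm (distance of spare from where it was at the start of the episode above 0.03 m).
It also fails if it takes over 56 s, if anything falls off the work surface, if the arm or the gripper's body presses on something with over 40 N, if the wrist force passes 120 N, or if a joint passes its speed limit or range.

## Working session

There is one attempt and no reset: what is moved stays moved. The work goes in short steps, Python scripts to look and compute and a tool call to move; the robot and the scene stay as the last step left them, time stands still between calls to the robot, and variables do not carry over. Pictures are saved under pics/ and viewed, at most 10 in all, crops included, and the job is handed in when it is done.

Besides the shell and the picture viewer there is one more tool, called after "Emit:" in YAML: its name, and indented under it one key for each argument. arm_command: Moves the arm, as the interface text tells. Its arguments: {"type":"object","properties":{"gripper":{"type":"array"},"dp":{"type":"array"},"twist":{"type":"array"}},"required":["gripper","dp","twist"]}

```bash
mkdir -p pics; python3 - <<'E'
from plant import *
import cv2
for n in("top","side"):
    cv2.imwrite(f"pics/{n}0.png",capture(n)[:,:,::-1]); print(n,get_calibration(n))
print(get_obs())
E
```

```text
top {'mtx': array([[355.91800974,   0.        , 257.17531028],
       [  0.        , 355.91800974, 198.37978391],
       [  0.        ,   0.        ,   1.        ]]), 'position': array([352.73623634, -20.7574862 , 922.97018212]), 'attitude': array([-2.98528812,  0.01183942, -1.56046273])}
side {'mtx': array([[374.65173981,   0.        , 254.66723168],
       [  0.        , 374.65173981, 186.05476888],
       [  0.        ,   0.        ,   1.        ]]), 'position': array([ -18.61280371, -757.44237235,  622.69855797]), 'attitude': array([-2.1299142 ,  0.01125527, -0.57533145])}
{'time': 0.1, 'joint_positions': array([ 9.85979492e-01,  3.42629210e-01,  1.52489746e+00, -1.56999304e-05,
        1.27540832e+00, -1.46033066e-01]), 'dq': array([ 4.77840048e-04, -2.82328873e-03, -2.40820197e-03,  7.19655794e-05,
        4.56092322e-04,  6.70766309e-05]), 'tau': array([ 8.89372368e-04, -4.32004023e+01, -2.44695729e+01,  7.18960888e-02,
        5.26851194e-02, -3.14996976e-05]), 'tool_pos': array([222.84187853, 474.96659582, 226.13522333]), 'tcp_rot': array([-3.14026242e+00, -1.80475005e-04,  2.70281335e+00]), 'contact_force': array([ 0.04618892,  1.24832097, -0.28807888]), 'moment': array([ 0.02326703, -0.01735813, -0.02499782]), 'finger_force': 0.0, 'grip_width': 92.20415836039732}
```

View pics/top0.png

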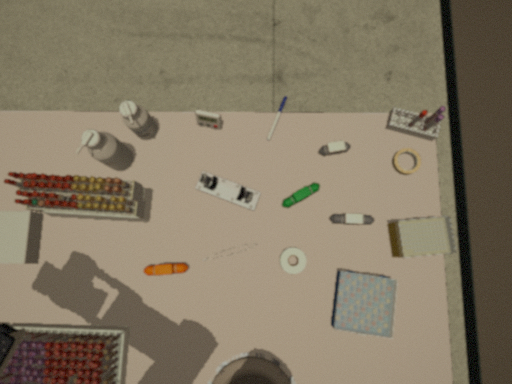

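View pics/side0.png

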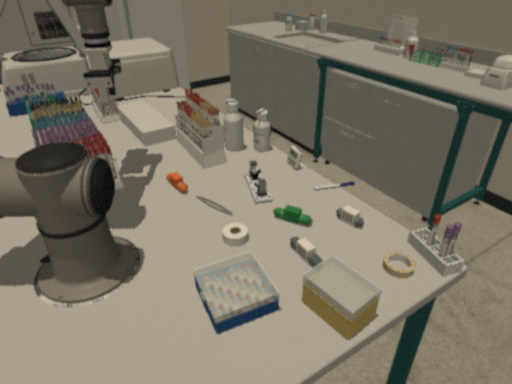

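Candidates in the top view: the white and grey pieces at (352,218), long, and (335,148), short. Green at (301,195) and orange at (166,269) are look-alikes. The small block at (208,119) is something else. The holder is at (228,190). I choose (352,218) and will check it in a close crop.

```bash
cat > h.py <<'E'
from plant import *
import cv2, numpy as np
from scipy.spatial.transform import Rotation as R
def ray(n,uv):
    c=get_calibration(n); A=R.from_euler('xyz',c['attitude']).as_matrix()
    return np.array(c['position']),A@np.linalg.inv(c['mtx'])@np.array([uv[0],uv[1],1.])
def onz(n,uv,z):
    p,d=ray(n,uv); return p+d*(z-p[2])/d[2]
def pix(n,X):
    c=get_calibration(n); A=R.from_euler('xyz',c['attitude']).as_matrix()
    q=c['mtx']@A.T@(np.array(X,float)-c['position']); return q[:2]/q[2]
E
python3 - <<'E'
from h import *
im=cv2.imread("pics/top0.png"); s=cv2.imread("pics/side0.png")
def crop(im,x,y,w=80,h=60): return cv2.resize(im[y:y+h,x:x+w],(400,300),interpolation=cv2.INTER_CUBIC)
cv2.imwrite("pics/c0.png",np.vstack([np.hstack([crop(im,310,188),crop(im,188,160)]),np.hstack([crop(s,270,200),crop(s,225,150)])]))
print("base px",pix("top",[0,0,0]),pix("side",[0,0,0]))
for n,uv,z in(("top",(352,218.5),20),("side",(305,249),20),("top",(335,148),20),("top",(228,190),12)): print(n,onz(n,uv,z))
E
```

```text
base px [251.58053626 402.66103705] [ 88.84156497 266.59032873]
top [ 445.27671268 -249.78477655   20.        ]
side [ 445.36286942 -250.22484837   20.        ]
top [ 630.27520696 -211.13022727   20.        ]
top [517.6284011   67.69968555  12.        ]
```

View pics/c0.png

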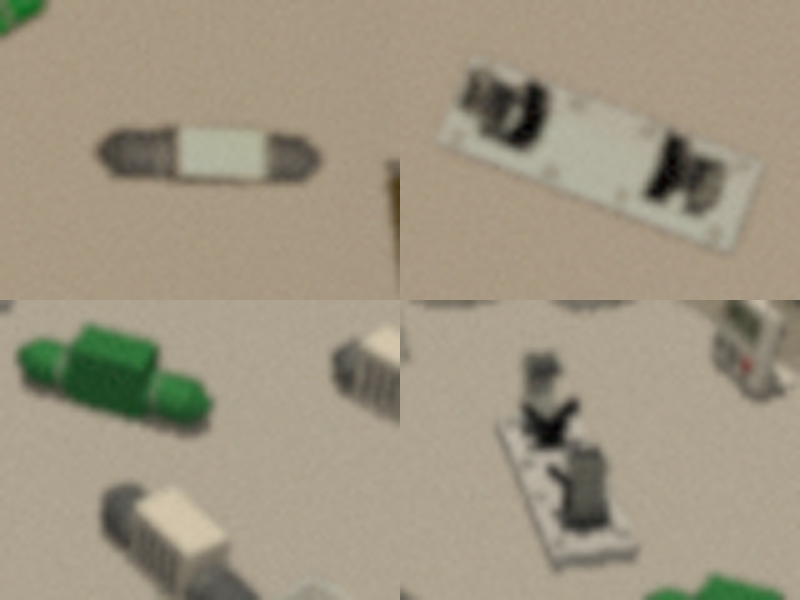

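The crop shows a white block with two long grey barrels and ribbed sides, so it is the longer cartridge. Its tips are at about (329.6,218.4) and (374.2,220) in the top image. The holder plate corners are at about (203,171), (195,189), (254,210) and (261,192).

```bash
python3 - <<'E'
from h import *
im=cv2.imread("pics/top0.png").astype(int)
bg=np.array(cv2.medianBlur(im.astype(np.uint8),51),int)
k=8
def comp(x,y,w,h,thr):
    a=im[y:y+h,x:x+w].astype(np.uint8); a=cv2.resize(a,None,fx=k,fy=k,interpolation=cv2.INTER_CUBIC).astype(int)
    m=(np.abs(a-np.median(a.reshape(-1,3),0)).max(2)>thr).astype(np.uint8)
    cs=cv2.findContours(m,cv2.RETR_EXTERNAL,cv2.CHAIN_APPROX_NONE)[0]; c=max(cs,key=cv2.contourArea)
    r=cv2.minAreaRect(c); return (cv2.boxPoints(r)+.5)/k-.5+[x,y]
for nm,b,z in(("cart",(318,203,66,32),15),("spare",(312,135,50,28),15),("plate",(188,165,82,50),12)):
    for t in (20,28):
        q=np.array([onz("top",p,z) for p in comp(*b,t)])
        e=q[1]-q[0];f=q[2]-q[1]; L=e if np.linalg.norm(e)>np.linalg.norm(f) else f
        print(nm,t,q.mean(0).round(1),np.linalg.norm(e).round(1),np.linalg.norm(f).round(1),np.degrees(np.arctan2(L[1],L[0])).round(1))
        if nm=="plate":print(q.round(0).tolist())
c=[(203,171.4),(195,188.6),(254,210),(260.6,192)]
q=np.array([onz("top",p,12) for p in c]);print(q.round(0).tolist(),q.mean(0))
t=np.array([onz("top",p,15) for p in((329.6,218.4),(374.2,220))]);print(t,np.linalg.norm(t[1]-t[0]))
# block top centre at z=40
a=im[203:235,318:384]; m=((a.min(2)>150)).astype(np.uint8)
mm=cv2.moments(m,True);p=(mm['m10']/mm['m00']+318,mm['m01']/mm['m00']+203);print(p,m.sum(),onz("top",p,40))
E
```

```text
cart 20 [ 444.9 -248.9   15. ] 31.2 117.8 -93.3
cart 28 [ 446.  -229.1   15. ] 29.6 76.2 -94.0
spare 20 [ 629.7 -209.    15. ] 90.2 32.7 -80.2
spare 28 [ 629.5 -209.1   15. ] 88.5 31.0 -80.6
plate 20 [515.5  63.7  12. ] 46.6 148.4 -110.7
[[519.0, 140.0, 12.0], [564.0, 125.0, 12.0], [511.0, -13.0, 12.0], [468.0, 2.0, 12.0]]
plate 28 [541.8 119.7  12. ] 40.6 49.8 -112.1
[[532.0, 150.0, 12.0], [570.0, 136.0, 12.0], [552.0, 90.0, 12.0], [514.0, 104.0, 12.0]]
[[567.0, 135.0, 12.0], [521.0, 154.0, 12.0], [466.0, -1.0, 12.0], [513.0, -17.0, 12.0]] [516.55137053  67.677516    12.        ]
[[ 445.52378669 -194.03324001   15.        ]
 [ 442.46834736 -307.32925843   15.        ]] 113.33721145171532
(353.6542056074766, 217.94392523364485) 107 [ 444.64981661 -248.84795722   40.        ]
```

```bash
cat >> h.py <<'E'
def plan(goal,yaw,n,start=None):
    "n even rows from the measured pose to goal (mm) and yaw (deg): prints dp,twist units"
    o=get_obs(); p=np.array(o['tool_pos']) if start is None else np.array(start[:3],float)
    y0=np.degrees(o['tcp_rot'][2]) if start is None else start[3]
    d=np.array(goal)-p; tw=-((yaw-y0+180)%360-180)
    print("world d",d.round(1),"turn",tw.round(1))
    for i in range(n):
        a=np.radians(y0-tw*i/n); w=d/n/25
        print([float(v.round(2)) for v in (w[0]*np.cos(a)+w[1]*np.sin(a),w[0]*np.sin(a)-w[1]*np.cos(a),-w[2])],round(tw/n/5,3))
E
python3 - <<'E'
from h import *
plan([430,20,220],88,20)
E
```

```text
world d [ 207.2 -455.    -6.1] turn 66.9
[-0.76, -0.65, 0.01] 0.669
[-0.8, -0.6, 0.01] 0.669
[-0.83, -0.55, 0.01] 0.669
[-0.86, -0.51, 0.01] 0.669
[-0.89, -0.45, 0.01] 0.669
[-0.92, -0.4, 0.01] 0.669
[-0.94, -0.35, 0.01] 0.669
[-0.96, -0.29, 0.01] 0.669
[-0.97, -0.24, 0.01] 0.669
[-0.98, -0.18, 0.01] 0.669
[-0.99, -0.12, 0.01] 0.669
[-1.0, -0.06, 0.01] 0.669
[-1.0, -0.0, 0.01] 0.669
[-1.0, 0.05, 0.01] 0.669
[-0.99, 0.11, 0.01] 0.669
[-0.99, 0.17, 0.01] 0.669
[-0.97, 0.23, 0.01] 0.669
[-0.96, 0.28, 0.01] 0.669
[-0.94, 0.34, 0.01] 0.669
[-0.92, 0.39, 0.01] 0.669
```

Emit:
arm_command:
  gripper: [80, 80, 80, 80, 80]
  dp:
    - [-0.76, -0.65, 0]
    - [-0.8, -0.6, 0]
    - [-0.83, -0.55, 0]
    - [-0.86, -0.51, 0]
    - [-0.89, -0.45, 0]
  twist: [0.67, 0.67, 0.67, 0.67, 0.67]

```text
time: 0.72
tool_pos: [274.8, 360.7, 226.4]
tcp_rot: [-3.141, -0.0, 2.409]
contact_force: [0.3, 0.2, 0.7]
grip_width: 79.9
finger_force: 0.0
```

Emit:
arm_command:
  gripper: [70, 70, 70, 70, 70]
  dp:
    - [-0.92, -0.4, 0]
    - [-0.94, -0.35, 0]
    - [-0.96, -0.29, 0]
    - [-0.97, -0.24, 0]
    - [-0.98, -0.18, 0]
  twist: [0.67, 0.67, 0.67, 0.67, 0.67]

```text
time: 1.35
tool_pos: [326.5, 246.9, 226.5]
tcp_rot: [-3.141, -0.0, 2.116]
contact_force: [0.1, 0.4, 0.7]
grip_width: 70.1
finger_force: 0.0
```

Emit:
arm_command:
  gripper: [60, 60, 60, 60, 60]
  dp:
    - [-0.99, -0.12, 0]
    - [-1, -0.06, 0]
    - [-1, 0, 0]
    - [-1, 0.05, 0]
    - [-0.99, 0.11, 0]
  twist: [0.67, 0.67, 0.67, 0.67, 0.67]

```text
time: 1.98
tool_pos: [378.1, 133.2, 226.5]
tcp_rot: [-3.141, -0.0, 1.824]
contact_force: [0.7, 0.3, 0.3]
grip_width: 59.8
finger_force: 0.0
```

Emit:
arm_command:
  gripper: [60, 60, 60, 60, 60]
  dp:
    - [-0.99, 0.17, 0]
    - [-0.97, 0.23, 0]
    - [-0.96, 0.28, 0]
    - [-0.94, 0.34, 0]
    - [-0.92, 0.39, 0]
  twist: [0.67, 0.67, 0.67, 0.67, 0.67]

```text
time: 2.6
tool_pos: [429.7, 19.4, 226.4]
tcp_rot: [-3.141, -0.0, 1.531]
contact_force: [0.0, -0.5, 0.2]
grip_width: 60.1
finger_force: 0.0
```

```bash
python3 - <<'E'
from h import *
o=get_obs();print(o['time'],o['tool_pos'],np.degrees(o['tcp_rot']),o['contact_force'])
plan([444.5,-250,100],88,12)
E
```

```text
2.6 [429.66797867  19.3635799  226.43900351] [-1.79961291e+02 -1.25209958e-02  8.77401310e+01] [ 0.01734798 -0.49682862  0.15506827]
world d [  14.8 -269.4 -126.4] turn -0.3
[-0.9, 0.08, 0.42] -0.004
[-0.9, 0.08, 0.42] -0.004
[-0.9, 0.08, 0.42] -0.004
[-0.9, 0.08, 0.42] -0.004
[-0.9, 0.08, 0.42] -0.004
[-0.9, 0.08, 0.42] -0.004
[-0.9, 0.08, 0.42] -0.004
[-0.9, 0.08, 0.42] -0.004
[-0.9, 0.08, 0.42] -0.004
[-0.9, 0.08, 0.42] -0.004
[-0.9, 0.08, 0.42] -0.004
[-0.9, 0.08, 0.42] -0.004
```

Emit:
arm_command:
  gripper: [60, 60, 60, 60, 60]
  dp:
    - [-0.9, 0.08, 0.3]
    - [-0.9, 0.08, 0.3]
    - [-0.9, 0.08, 0.3]
    - [-0.9, 0.08, 0.3]
    - [-0.9, 0.08, 0.3]
  twist: [0, 0, 0, 0, 0]

```text
time: 3.22
tool_pos: [435.2, -93.3, 188.7]
tcp_rot: [-3.141, -0.0, 1.533]
contact_force: [0.3, 0.2, 0.3]
grip_width: 59.7
finger_force: 0.0
```

Emit:
arm_command:
  gripper: [60, 60, 60, 60, 60]
  dp:
    - [-0.9, 0.08, 0.4]
    - [-0.9, 0.08, 0.4]
    - [-0.9, 0.08, 0.4]
    - [-0.9, 0.08, 0.4]
    - [-0.9, 0.08, 0.4]
  twist: [0, 0, 0, 0, 0]

```text
time: 3.85
tool_pos: [441.0, -206.1, 138.6]
tcp_rot: [-3.141, -0.0, 1.533]
contact_force: [-0.0, -0.1, 0.1]
grip_width: 60.0
finger_force: 0.0
```

Emit:
arm_command:
  gripper: [60, 60, 60, 60, 60]
  dp:
    - [-0.9, 0.08, 0.4]
    - [-0.85, 0.08, 0.4]
    - [0, 0, 0.4]
    - [0, 0, 0.3]
    - [0, 0, 0]
  twist: [0, 0, 0, 0, 0]

```text
time: 4.47
tool_pos: [443.2, -248.4, 101.1]
tcp_rot: [-3.14, -0.001, 1.534]
contact_force: [-0.0, 0.1, -0.4]
grip_width: 60.0
finger_force: 0.0
```

```bash
python3 - <<'E'
from h import *
o=get_obs();print(o['time'],o['tool_pos'],np.degrees(o['tcp_rot']),o['contact_force'])
s=capture("side")[:,:,::-1];t=capture("top")[:,:,::-1]
cv2.imwrite("pics/s1.png",np.hstack([cv2.resize(s[190:290,250:350],(400,400),interpolation=2),cv2.resize(t[170:270,302:402],(400,400),interpolation=2)]))
E
```

```text
4.475 [ 443.21679515 -248.43914387  101.06910644] [-1.79926283e+02 -6.69931689e-02  8.78987781e+01] [-0.0065284   0.10594645 -0.44066922]
```

View pics/s1.png

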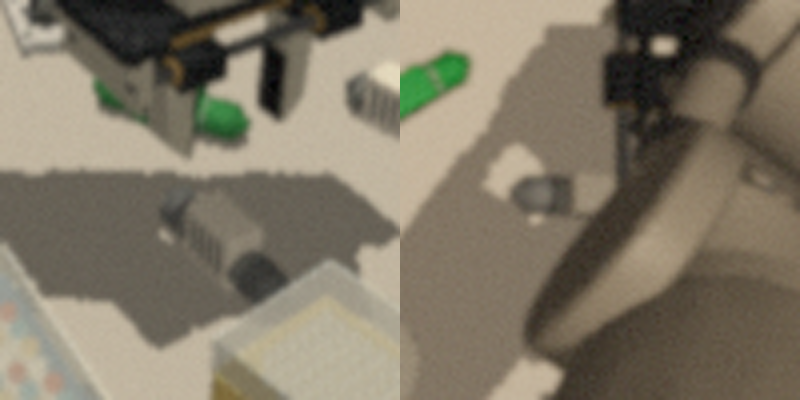

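The block, at about (305,248) in the side view, lies beneath the midpoint between the open fingers, so I descend.

Emit:
arm_command:
  gripper: [60, 60, 60, 60, 60]
  dp:
    - [-0.04, 0.04, 0.8]
    - [0, 0, 0.9]
    - [0, 0, 0.9]
    - [0, 0, 0.7]
    - [0, 0, 0.32]
  twist: [0, 0, 0, 0, 0]

```text
time: 5.2
tool_pos: [444.5, -250.0, 10.8]
tcp_rot: [-3.141, -0.0, 1.534]
contact_force: [-0.4, -0.4, 0.0]
grip_width: 60.2
finger_force: 0.0
```

Emit:
arm_command:
  gripper: [40, 20, 15, 15, 15]
  dp:
    - [0, 0, 0]
    - [0, 0, 0]
    - [0, 0, 0]
    - [0, 0, 0]
    - [0, 0, 0]
  twist: [0, 0, 0, 0, 0]

```text
time: 5.82
tool_pos: [444.9, -250.6, 11.7]
tcp_rot: [3.141, 0.0, 1.533]
contact_force: [0.3, 0.3, 4.4]
grip_width: 26.1
finger_force: 30.0
```

Emit:
arm_command:
  gripper: [15, 15, 15, 15, 15]
  dp:
    - [0, 0, -0.4]
    - [0, 0, -0.9]
    - [0, 0, -1]
    - [0, 0, -1]
    - [0, 0, -1]
  twist: [0, 0, 0, 0, 0]

```text
time: 6.45
tool_pos: [444.3, -250.2, 119.9]
tcp_rot: [-3.141, -0.0, 1.533]
contact_force: [0.2, -0.5, -1.4]
grip_width: 25.9
finger_force: 30.0
```

```bash
python3 - <<'E'
from h import *
o=get_obs();print(o['time'],o['tool_pos'],np.degrees(o['tcp_rot']),o['contact_force'])
s=capture("side")[:,:,::-1];t=capture("top")[:,:,::-1]
cv2.imwrite("pics/s2.png",np.hstack([cv2.resize(s[150:270,250:370],(400,400),interpolation=2),cv2.resize(t[150:270,292:412],(400,400),interpolation=2)]))
plan([516.5,67.5,150],71.3,20)
E
```

```text
6.45 [ 444.27506688 -250.2132863   119.88520504] [-1.79989259e+02 -9.88164116e-03  8.78573051e+01] [ 0.16799828 -0.45967282 -1.35427932]
world d [ 70.8 318.8  28.6] turn 16.6
[0.64, 0.12, -0.06] 0.166
[0.64, 0.11, -0.06] 0.166
[0.65, 0.1, -0.06] 0.166
[0.65, 0.09, -0.06] 0.166
[0.65, 0.08, -0.06] 0.166
[0.65, 0.07, -0.06] 0.166
[0.65, 0.06, -0.06] 0.166
[0.65, 0.05, -0.06] 0.166
[0.65, 0.04, -0.06] 0.166
[0.65, 0.03, -0.06] 0.166
[0.65, 0.02, -0.06] 0.166
[0.65, 0.01, -0.06] 0.166
[0.65, 0.01, -0.06] 0.166
[0.65, -0.0, -0.06] 0.166
[0.65, -0.01, -0.06] 0.166
[0.65, -0.02, -0.06] 0.166
[0.65, -0.03, -0.06] 0.166
[0.65, -0.04, -0.06] 0.166
[0.65, -0.05, -0.06] 0.166
[0.65, -0.06, -0.06] 0.166
```

View pics/s2.png

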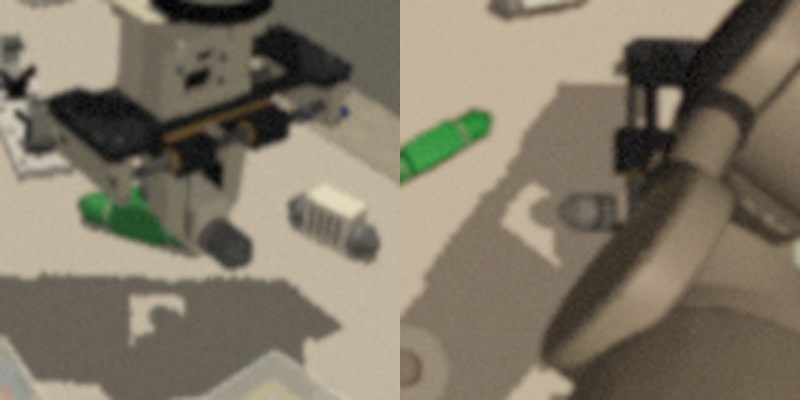

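The cartridge is held squarely, with its end at about (318,222) in the side view. The holder needs a better measurement before I carry it there.

```bash
python3 - <<'E'
from h import *
k=8
for n,(x,y,w,h) in (("top",(188,165,82,50)),("side",(236,150,48,62))):
    a=cv2.imread(f"pics/{n}0.png")[y:y+h,x:x+w]; a=cv2.GaussianBlur(cv2.resize(a,None,fx=k,fy=k,interpolation=cv2.INTER_CUBIC),(0,0),4)
    L=cv2.cvtColor(a,cv2.COLOR_BGR2LAB).astype(float); d=np.linalg.norm((L-np.median(L.reshape(-1,3),0))*[.5,1.5,1.5],axis=2)
    for t in (7,9,12):
        c=max(cv2.findContours((d>t).astype(np.uint8),0,1)[0],key=cv2.contourArea)
        q=(cv2.boxPoints(cv2.minAreaRect(c))+.5)/k-.5+[x,y]
        if n=="top":
            W=np.array([onz("top",p,12) for p in q]); e=W[1]-W[0];f=W[2]-W[1];l=max(e,f,key=np.linalg.norm)
            print(t,W.mean(0).round(1),np.linalg.norm(e).round(1),np.linalg.norm(f).round(1),np.degrees(np.arctan2(l[1],l[0])).round(1),q.round(1).tolist())
for p in((244.4,175),(256.4,202),(272.4,199)): print("side",onz("side",p,12).round(1))
# predicted pixels of candidate pose for overlay
th=np.radians(71.3);ex=np.array([np.cos(th),np.sin(th),0]);ey=np.array([-ex[1],ex[0],0]);o=np.array([516.5,67.5,0])
out=[]
for n,(x,y) in (("top",(188,160)),("side",(225,150))):
    a=cv2.resize(cv2.imread(f"pics/{n}0.png")[y:y+60,x:x+80],(800,600),interpolation=2)[:, :800]
    P=[pix(n,o+ex*i*83+ey*j*26+[0,0,12]) for i,j in((1,1),(1,-1),(-1,-1),(-1,1))]+[pix(n,o+ex*i*53+ey*j*9.5+[0,0,58.5]) for i in(1,-1) for j in (1,-1)]+[pix(n,o+ex*i*38+ey*j*15.5+[0,0,45]) for i in(1,-1) for j in (1,-1)]
    for p in P: cv2.circle(a,tuple(int(v) for v in ((p-[x,y]+.5)*10)),3,(0,0,255),-1)
    out.append(cv2.resize(a,(400,300),interpolation=cv2.INTER_AREA) if 0 else a[:, 100:700] if n=="top" else a[:,100:600])
    cv2.imwrite(f"pics/ov_{n}.png",a)
E
```

```text
7 [519.   68.9  12. ] 52.3 164.7 -110.8 [[195.0, 187.7], [202.1, 169.2], [260.4, 191.5], [253.4, 210.0]]
9 [519.1  69.1  12. ] 50.8 163.0 -110.7 [[195.3, 187.5], [202.1, 169.5], [259.9, 191.6], [253.1, 209.5]]
12 [541.9 119.6  12. ] 40.9 50.4 -113.0 [[196.7, 184.1], [202.8, 169.9], [220.2, 177.4], [214.1, 191.6]]
side [515.8 140.2  12. ]
side [463.8 -10.1  12. ]
side [510.9 -23.2  12. ]
```

View pics/ov_top.png

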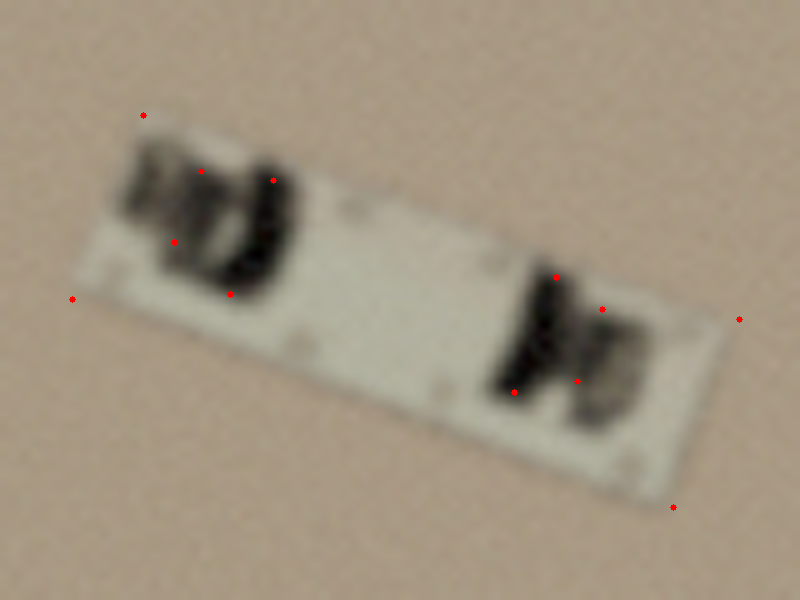

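View pics/ov_side.png

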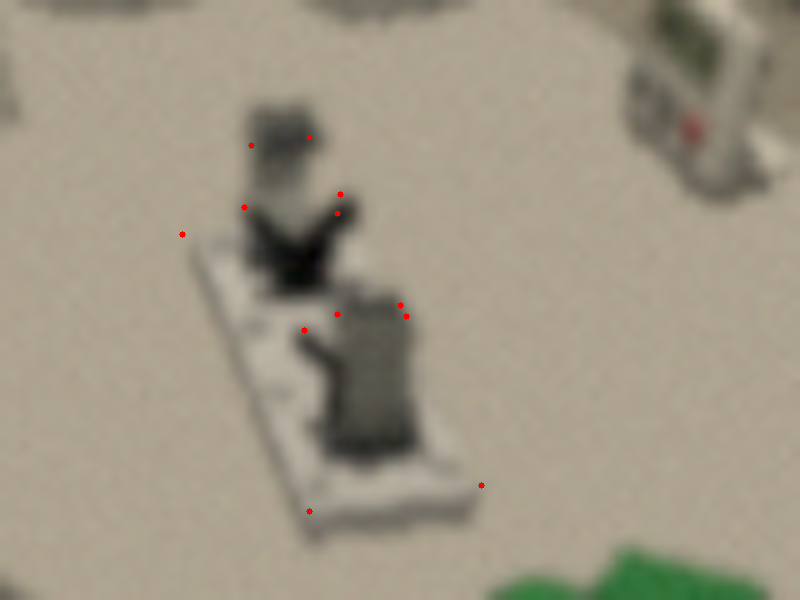

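The overlay fits the rollers and saddles to about 1 px. It suggests a holder centre near (518, 68) and a yaw near 70.3°. I will carry the cartridge over it at a safe height.

```bash
python3 - <<'E'
from h import *
plan([518,68,100],70.3,15)
E
```

```text
world d [ 72.3 319.3 -21.4] turn 17.6
[0.86, 0.16, 0.06] 0.234
[0.86, 0.14, 0.06] 0.234
[0.86, 0.13, 0.06] 0.234
[0.87, 0.11, 0.06] 0.234
[0.87, 0.09, 0.06] 0.234
[0.87, 0.07, 0.06] 0.234
[0.87, 0.05, 0.06] 0.234
[0.87, 0.04, 0.06] 0.234
[0.87, 0.02, 0.06] 0.234
[0.87, 0.0, 0.06] 0.234
[0.87, -0.02, 0.06] 0.234
[0.87, -0.03, 0.06] 0.234
[0.87, -0.05, 0.06] 0.234
[0.87, -0.07, 0.06] 0.234
[0.87, -0.09, 0.06] 0.234
```

Emit:
arm_command:
  gripper: [15, 15, 15, 15, 15]
  dp:
    - [0.86, 0.16, 0]
    - [0.86, 0.14, 0]
    - [0.86, 0.13, 0]
    - [0.87, 0.11, 0]
    - [0.87, 0.09, 0]
  twist: [0.23, 0.23, 0.23, 0.23, 0.23]

```text
time: 7.18
tool_pos: [468.1, -142.9, 117.7]
tcp_rot: [-3.14, -0.001, 1.432]
contact_force: [0.6, -0.4, -0.1]
grip_width: 25.7
finger_force: 30.0
```

Emit:
arm_command:
  gripper: [15, 15, 15, 15, 15]
  dp:
    - [0.87, 0.07, 0]
    - [0.87, 0.05, 0]
    - [0.87, 0.04, 0]
    - [0.87, 0.02, 0]
    - [0.87, 0, 0]
  twist: [0.23, 0.23, 0.23, 0.23, 0.23]

```text
time: 7.8
tool_pos: [491.8, -36.7, 117.7]
tcp_rot: [-3.14, -0.0, 1.332]
contact_force: [-0.6, 0.8, -1.2]
grip_width: 25.8
finger_force: 30.0
```

Emit:
arm_command:
  gripper: [15, 15, 15, 15, 15]
  dp:
    - [0.87, -0.02, 0]
    - [0.87, -0.03, 0]
    - [0.87, -0.05, 0]
    - [0.87, -0.07, 0]
    - [0.87, -0.09, 0]
  twist: [0.23, 0.23, 0.23, 0.23, 0.23]

```text
time: 8.43
tool_pos: [515.4, 69.5, 117.6]
tcp_rot: [-3.14, 0.0, 1.232]
contact_force: [-0.1, -0.1, -0.7]
grip_width: 25.7
finger_force: 30.0
```

Emit:
arm_command:
  gripper: [15, 15, 15, 15, 15]
  dp:
    - [0, 0, 0.4]
    - [0, 0, 0.4]
    - [0, 0, 0.4]
    - [0, 0, 0.2]
    - [0, 0, 0]
  twist: [0, 0, 0, 0, 0]

```text
time: 9.05
tool_pos: [515.7, 68.5, 83.3]
tcp_rot: [-3.141, 0.0, 1.232]
contact_force: [-0.1, 0.6, -0.3]
grip_width: 25.8
finger_force: 30.0
```

```bash
python3 - <<'E'
from h import *
o=get_obs();print(o['time'],o['tool_pos'],np.degrees(o['tcp_rot']),o['contact_force'])
s=capture("side")[:,:,::-1];t=capture("top")[:,:,::-1]
a=cv2.resize(s[140:210,220:300],(400,350),interpolation=2);b=cv2.resize(t[155:225,188:268],(400,350),interpolation=2)
cv2.imwrite("pics/s3.png",np.hstack([a,b]))
E
```

```text
9.05 [515.69820366  68.46463893  83.25485316] [-1.79951809e+02  1.16896708e-02  7.05781307e+01] [-0.09680481  0.60159316 -0.33523524]
```

View pics/s3.png

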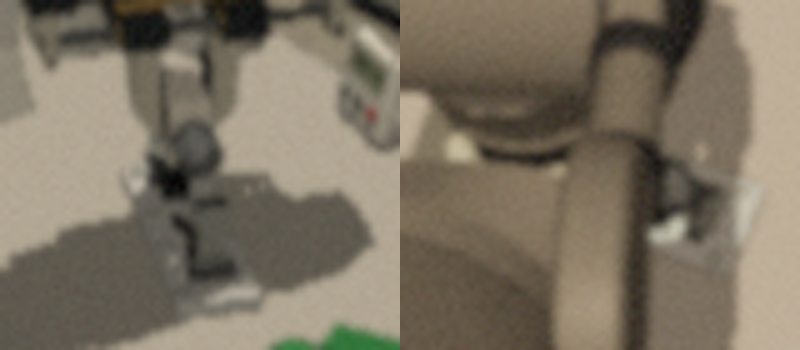

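The near barrel end shows at about (259.7,170) in the side view. The near clip's top centre is at about (262.2,181). I compare these with the predicted pixels.

```bash
python3 - <<'E'
from h import *
T=np.array([515.7,68.5,0]);th=np.radians(70.6);ex=np.array([np.cos(th),np.sin(th),0]);ey=np.array([-ex[1],ex[0],0])
print("side tip",pix("side",T-ex*56+[0,0,86.6]),"face",pix("side",T-ex*46+[0,0,86.6]))
for o in (T,np.array([518,68,0])): print("roller",pix("side",o-ex*53+[0,0,60.5]),pix("side",o+ex*53+[0,0,60.5]))
print("per mm side lateral",pix("side",T+ey*10+[0,0,60])-pix("side",T+[0,0,60]),"axial",pix("side",T+ex*10+[0,0,60])-pix("side",T+[0,0,60]))
print("top tip -x",pix("top",T-ex*56+[0,0,86.6]),"roller -x",pix("top",T-ex*53+[0,0,58.5]), pix("top",T-ex*83+[0,0,12]))
# dark clip blobs in start images: centroid columns of clip tops in side
a=cv2.cvtColor(cv2.imread("pics/side0.png"),cv2.COLOR_BGR2GRAY)
for r in (180,181,182,183,184,161,162,163,164): print(r,a[r,246:272].tolist())
# barrel end now
g=cv2.cvtColor(capture("side")[:,:,::-1].copy(),cv2.COLOR_BGR2GRAY)
for r in range(164,176,2): print(r,g[r,248:272].tolist())
t=cv2.resize(capture("top")[165:215,305-70:350-70,::-1],(720,600)[::1],interpolation=2) if 0 else capture("top")[180:215,235:265,::-1]
cv2.imwrite("pics/s4.png",cv2.resize(t,(600,600),interpolation=2)[:600])
E
```

```text
side tip [260.97731499 172.56576388] face [260.11577625 170.88831261]
roller [260.74162789 179.85377839] [252.36907046 162.97558349]
roller [261.4951717  179.69867729] [253.07149797 162.84194619]
per mm side lateral [-3.21861325  0.41773508] axial [-0.78280371 -1.57906885]
top tip -x [246.67915429 193.04970238] roller -x [246.00460032 194.58560546] [257.64501156 201.45925188]
180 [135, 157, 175, 170, 154, 140, 136, 132, 130, 133, 136, 127, 112, 90, 76, 83, 81, 79, 88, 130, 156, 165, 162, 162, 163, 163]
181 [138, 147, 168, 164, 157, 158, 164, 166, 165, 165, 165, 148, 115, 90, 80, 76, 79, 77, 80, 109, 144, 159, 166, 164, 165, 168]
182 [145, 138, 154, 149, 142, 151, 168, 171, 153, 144, 151, 147, 118, 91, 90, 88, 88, 88, 88, 98, 133, 156, 164, 162, 166, 165]
183 [155, 140, 141, 150, 149, 158, 170, 166, 125, 96, 112, 132, 116, 98, 89, 85, 89, 86, 88, 96, 124, 151, 161, 163, 162, 163]
184 [160, 146, 137, 155, 168, 176, 178, 168, 123, 74, 71, 100, 99, 90, 84, 83, 84, 87, 85, 97, 128, 153, 163, 165, 163, 165]
161 [167, 165, 159, 143, 113, 99, 98, 100, 95, 103, 134, 156, 162, 165, 163, 161, 1
[... 420 characters left out ...]
, 165, 163, 162]
164 [134, 124, 110, 101, 81, 80, 106, 106, 102, 90, 85, 82, 84, 97, 105, 116, 142, 158, 163, 168, 165, 167, 168, 169]
166 [163, 144, 113, 96, 81, 75, 77, 68, 63, 79, 85, 88, 83, 76, 96, 135, 159, 169, 167, 167, 168, 170, 170, 168]
168 [161, 143, 113, 102, 94, 88, 79, 70, 76, 82, 90, 92, 91, 85, 80, 104, 147, 163, 168, 168, 167, 167, 167, 170]
170 [151, 120, 103, 105, 106, 100, 92, 76, 68, 79, 80, 87, 82, 74, 65, 70, 109, 152, 167, 168, 165, 167, 167, 168]
172 [152, 110, 58, 41, 58, 74, 79, 63, 56, 58, 65, 62, 60, 58, 58, 75, 114, 153, 167, 168, 165, 164, 171, 169]
174 [146, 113, 70, 38, 30, 19, 31, 24, 25, 36, 49, 60, 64, 82, 100, 114, 127, 135, 139, 139, 138, 138, 138, 142]
```

View pics/s4.png

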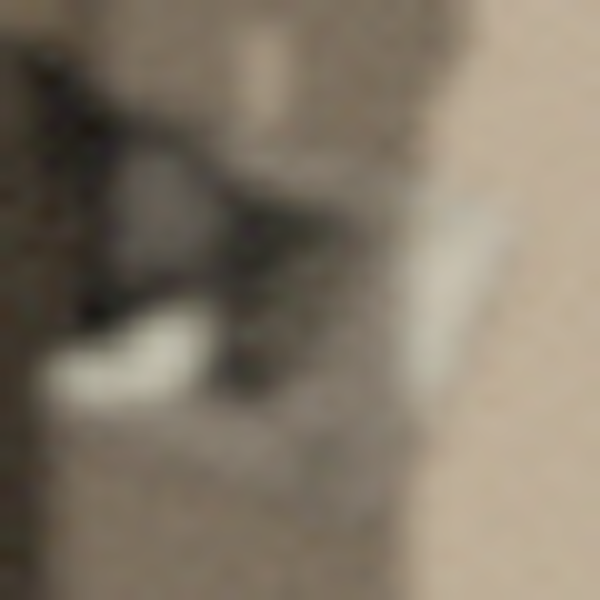

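The picture shows the cartridge's -x tip at about (246.3,192.3). The prediction was (246.7,193.0), so it is centred axially. The side columns show that the clips need a shift of +2.2 mm along tool y. I apply that and go down in small steps.

Emit:
arm_command:
  gripper: [15, 15, 15, 15, 15]
  dp:
    - [0, 0.09, 0.1]
    - [0, 0, 0.2]
    - [0, 0, 0.2]
    - [0, 0, 0.1]
    - [0, 0, 0]
  twist: [0, 0, 0, 0, 0]

```text
time: 9.88
tool_pos: [517.9, 68.1, 68.4]
tcp_rot: [-3.141, 0.0, 1.232]
contact_force: [0.6, 0.5, -1.2]
grip_width: 25.7
finger_force: 30.0
```

Emit:
arm_command:
  gripper: [15, 15, 15, 15, 15]
  dp:
    - [0, 0, 0.05]
    - [0, 0, 0.05]
    - [0, 0, 0.05]
    - [0, 0, 0.05]
    - [0, 0, 0]
  twist: [0, 0, 0, 0, 0]

```text
time: 10.5
tool_pos: [518.2, 68.1, 64.0]
tcp_rot: [3.141, -0.0, 1.232]
contact_force: [-0.7, 0.9, 4.2]
grip_width: 25.7
finger_force: 30.0
```

Emit:
arm_command:
  gripper: [15, 15, 15, 15, 15]
  dp:
    - [0, 0, 0.05]
    - [0, 0, 0.05]
    - [0, 0, 0.05]
    - [0, 0, 0]
    - [0, 0, 0]
  twist: [0, 0, 0, 0, 0]

```text
time: 11.12
tool_pos: [518.3, 68.0, 60.1]
tcp_rot: [3.141, -0.0, 1.232]
contact_force: [0.6, 1.4, 3.8]
grip_width: 26.1
finger_force: 30.0
```

Emit:
arm_command:
  gripper: [15, 15, 15, 15, 15]
  dp:
    - [0, 0, 0.05]
    - [0, 0, 0.05]
    - [0, 0, 0.05]
    - [0, 0, 0]
    - [0, 0, 0]
  twist: [0, 0, 0, 0, 0]

```text
time: 11.75
tool_pos: [518.1, 68.0, 56.0]
tcp_rot: [3.142, -0.0, 1.232]
contact_force: [2.6, 0.2, -0.4]
grip_width: 25.8
finger_force: 30.0
```

Emit:
arm_command:
  gripper: [15, 15, 15, 15, 15]
  dp:
    - [0, 0, 0.05]
    - [0, 0, 0.05]
    - [0, 0, 0]
    - [0, 0, 0]
    - [0, 0, 0]
  twist: [0, 0, 0, 0, 0]

```text
time: 12.38
tool_pos: [518.1, 68.0, 53.7]
tcp_rot: [3.142, -0.0, 1.232]
contact_force: [2.8, 0.5, -1.7]
grip_width: 25.6
finger_force: 30.0
```

Emit:
arm_command:
  gripper: [15, 15, 15, 15, 15]
  dp:
    - [0, 0, 0.05]
    - [0, 0, 0.05]
    - [0, 0, 0]
    - [0, 0, 0]
    - [0, 0, 0]
  twist: [0, 0, 0, 0, 0]

```text
time: 13.0
tool_pos: [518.0, 68.1, 51.1]
tcp_rot: [-3.141, -0.0, 1.232]
contact_force: [3.1, 1.3, -4.6]
grip_width: 26.1
finger_force: 30.0
```

The downward pull shows it has snapped in. Now I feel for the saddles in steps of about 1 mm.

Emit:
arm_command:
  gripper: [15, 15, 15, 15, 15]
  dp:
    - [0, 0.02, 0.04]
    - [0, 0, 0.04]
    - [0, 0, 0]
    - [0, 0, 0]
    - [0, 0, 0]
  twist: [0, 0, 0, 0, 0]

```text
time: 13.62
tool_pos: [518.1, 68.0, 48.9]
tcp_rot: [-3.141, 0.0, 1.232]
contact_force: [1.1, 2.3, -7.1]
grip_width: 25.7
finger_force: 30.0
```

Emit:
arm_command:
  gripper: [15, 15, 15, 15, 15]
  dp:
    - [0, 0, 0.04]
    - [0, 0, 0]
    - [0, 0, 0]
    - [0, 0, 0]
    - [0, 0, 0]
  twist: [0, 0, 0, 0, 0]

```text
time: 14.25
tool_pos: [518.2, 67.9, 48.1]
tcp_rot: [-3.141, 0.0, 1.232]
contact_force: [-0.9, 1.5, -7.0]
grip_width: 25.9
finger_force: 30.0
```

Emit:
arm_command:
  gripper: [15, 15, 15, 15, 15]
  dp:
    - [0, 0, 0.04]
    - [0, 0, 0]
    - [0, 0, 0]
    - [0, 0, 0]
    - [0, 0, 0]
  twist: [0, 0, 0, 0, 0]

```text
time: 14.88
tool_pos: [518.3, 68.0, 47.2]
tcp_rot: [-3.141, -0.0, 1.232]
contact_force: [-2.7, 1.7, -6.4]
grip_width: 25.8
finger_force: 30.0
```

Emit:
arm_command:
  gripper: [15, 15, 15, 15, 15]
  dp:
    - [0, -0.01, 0.03]
    - [0, 0, 0]
    - [0, 0, 0]
    - [0, 0, 0]
    - [0, 0, 0]
  twist: [0, 0, 0, 0, 0]

```text
time: 15.5
tool_pos: [518.3, 68.0, 46.5]
tcp_rot: [3.141, -0.0, 1.232]
contact_force: [-2.1, 2.0, -5.0]
grip_width: 26.0
finger_force: 30.0
```

Emit:
arm_command:
  gripper: [15, 15, 15, 15, 15]
  dp:
    - [0, 0, 0.02]
    - [0, 0, 0]
    - [0, 0, 0]
    - [0, 0, 0]
    - [0, 0, 0]
  twist: [0, 0, 0, 0, 0]

```text
time: 16.12
tool_pos: [518.4, 68.0, 46.0]
tcp_rot: [3.141, -0.0, 1.232]
contact_force: [-1.4, 2.3, -3.5]
grip_width: 25.7
finger_force: 30.0
```

Emit:
arm_command:
  gripper: [15, 15, 15, 15, 15]
  dp:
    - [0, 0, 0.02]
    - [0, 0, 0]
    - [0, 0, 0]
    - [0, 0, 0]
    - [0, 0, 0]
  twist: [0, 0, 0, 0, 0]

```text
time: 16.75
tool_pos: [518.4, 68.0, 45.5]
tcp_rot: [3.141, -0.0, 1.232]
contact_force: [-1.2, 1.6, -3.8]
grip_width: 25.6
finger_force: 30.0
```

Emit:
arm_command:
  gripper: [15, 15, 15, 15, 15]
  dp:
    - [0, 0, 0.02]
    - [0, 0, 0]
    - [0, 0, 0]
    - [0, 0, 0]
    - [0, 0, 0]
  twist: [0, 0, 0, 0, 0]

```text
time: 17.38
tool_pos: [518.4, 68.0, 45.0]
tcp_rot: [3.141, -0.0, 1.232]
contact_force: [-0.3, 1.5, -3.0]
grip_width: 25.5
finger_force: 30.0
```

Emit:
arm_command:
  gripper: [15, 15, 15, 15, 15]
  dp:
    - [0, 0, 0.02]
    - [0, 0, 0]
    - [0, 0, 0]
    - [0, 0, 0]
    - [0, 0, 0]
  twist: [0, 0, 0, 0, 0]

```text
time: 18.0
tool_pos: [518.6, 68.0, 44.6]
tcp_rot: [3.141, -0.0, 1.232]
contact_force: [1.6, 1.1, -1.3]
grip_width: 26.0
finger_force: 30.0
```

Emit:
arm_command:
  gripper: [15, 15, 15, 15, 15]
  dp:
    - [0, 0, 0.02]
    - [0, 0, 0]
    - [0, 0, 0]
    - [0, 0, 0]
    - [0, 0, 0]
  twist: [0, 0, 0, 0, 0]

```text
time: 18.62
tool_pos: [518.6, 68.0, 44.3]
tcp_rot: [3.141, -0.0, 1.232]
contact_force: [-0.4, 0.9, 5.7]
grip_width: 25.8
finger_force: 30.0
```

The saddles are felt at TCP z of about 44.4 mm. I press step by step toward 20 N.

Emit:
arm_command:
  gripper: [15, 15, 15, 15, 15]
  dp:
    - [0, 0, 0.02]
    - [0, 0, 0]
    - [0, 0, 0]
    - [0, 0, 0]
    - [0, 0, 0]
  twist: [0, 0, 0, 0, 0]

```text
time: 19.25
tool_pos: [518.8, 68.0, 44.2]
tcp_rot: [3.14, -0.0, 1.232]
contact_force: [-1.7, -0.0, 8.0]
grip_width: 25.9
finger_force: 30.0
```

Emit:
arm_command:
  gripper: [15, 15, 15, 15, 15]
  dp:
    - [0, 0, 0.02]
    - [0, 0, 0]
    - [0, 0, 0]
    - [0, 0, 0]
    - [0, 0, 0]
  twist: [0, 0, 0, 0, 0]

```text
time: 19.88
tool_pos: [518.8, 68.0, 44.1]
tcp_rot: [3.14, -0.001, 1.232]
contact_force: [-3.4, 1.1, 11.7]
grip_width: 26.2
finger_force: 30.0
```

About 3 N per 0.5 mm, so roughly 1.3 mm more.

Emit:
arm_command:
  gripper: [15, 15, 15, 15, 15]
  dp:
    - [0, 0, 0.02]
    - [0, 0, 0.01]
    - [0, 0, 0]
    - [0, 0, 0]
    - [0, 0, 0]
  twist: [0, 0, 0, 0, 0]

```text
time: 20.5
tool_pos: [518.9, 68.0, 44.0]
tcp_rot: [3.14, -0.001, 1.232]
contact_force: [-4.1, 0.9, 17.6]
grip_width: 26.2
finger_force: 30.0
```

Emit:
arm_command:
  gripper: [15, 15, 15, 15, 15]
  dp:
    - [0, 0, 0.02]
    - [0, 0, 0]
    - [0, 0, 0]
    - [0, 0, 0]
    - [0, 0, 0]
  twist: [0, 0, 0, 0, 0]

```text
time: 21.12
tool_pos: [519.0, 68.0, 43.9]
tcp_rot: [3.139, -0.001, 1.232]
contact_force: [-4.6, 0.9, 21.9]
grip_width: 25.7
finger_force: 30.0
```

About 22 N was held for over 0.5 s. I unload, release and retreat.

Emit:
arm_command:
  gripper: [15, 15, 15, 40, 60]
  dp:
    - [0, -0.02, -0.06]
    - [0, -0.02, -0.06]
    - [0, 0, 0]
    - [0, 0, 0]
    - [0, 0, 0]
  twist: [0, 0, 0, 0, 0]

```text
time: 21.75
tool_pos: [516.3, 68.4, 44.2]
tcp_rot: [-3.139, 0.001, 1.233]
contact_force: [0.6, -0.3, 0.0]
grip_width: 41.6
finger_force: 0.0
```

Emit:
arm_command:
  gripper: [60, 60, 60, 60, 60]
  dp:
    - [0, 0, 0]
    - [0, 0, 0]
    - [0, 0, -0.4]
    - [0, 0, -0.8]
    - [0, 0, -1]
  twist: [0, 0, 0, 0, 0]

```text
time: 22.38
tool_pos: [517.1, 68.3, 100.6]
tcp_rot: [-3.141, 0.0, 1.232]
contact_force: [0.4, 0.1, -0.2]
grip_width: 60.0
finger_force: 0.0
```

Emit:
arm_command:
  gripper: [60, 60, 60, 60, 60]
  dp:
    - [0, 0, -1]
    - [0, 0, -1]
    - [-1, 0, -1]
    - [-1, 0, -1]
    - [-1, 0, -1]
  twist: [0, 0, 0, 0, 0]

```text
time: 23.0
tool_pos: [492.0, -3.0, 226.3]
tcp_rot: [3.141, -0.0, 1.233]
contact_force: [0.3, -0.1, 0.1]
grip_width: 59.7
finger_force: 0.0
```

Emit:
arm_command:
  gripper: [60, 60, 60, 60, 60]
  dp:
    - [-1, 0, 0]
    - [-1, 0, 0]
    - [-1, 0, 0]
    - [-1, 0, 0]
    - [0, 0, 0]
  twist: [0, 0, 0, 0, 0]

```text
time: 23.62
tool_pos: [458.9, -97.8, 225.4]
tcp_rot: [3.141, 0.0, 1.23]
contact_force: [0.1, 0.5, 0.7]
grip_width: 60.3
finger_force: 0.0
```

```bash
python3 - <<'E'
from h import *
s=capture("side")[:,:,::-1];t=capture("top")[:,:,::-1]
a=cv2.resize(s[140:210,220:300],(400,350),interpolation=2);b=cv2.resize(t[155:225,188:268],(400,350),interpolation=2)
cv2.imwrite("pics/s5.png",np.hstack([a,b]))
E
```

```text
(no output)
```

View pics/s5.png

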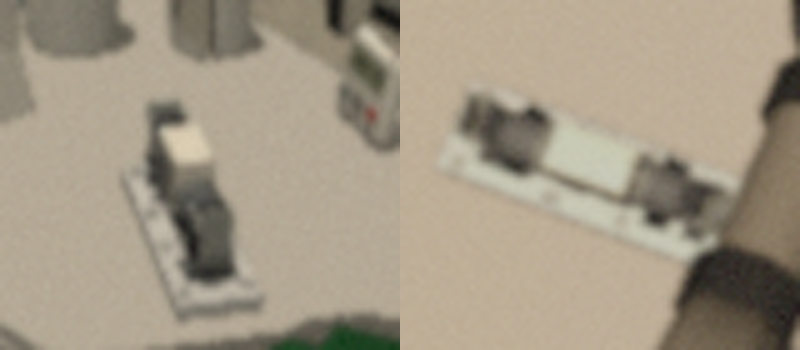

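The cartridge lies in line between both clips, with its block at about (257,171) in the side view, upright and bedded. The arm is clear of it.

```bash
python3 -c "
from plant import *
print(close_job())"
```

```text
the job is handed in; nothing more can be done
None
```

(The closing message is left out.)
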